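Turn the cover plate over against the fence and set it home

ROBOT

A 6-joint arm with a two-finger parallel gripper is mounted at the origin on a cart in front of the work surface, level with it; the furniture and walls round the work are solid. World frame = base frame: x ahead of the robot, y to its left, z up, the work surface at z = 0. Lengths are in mm, angles in rad, forces in N, time in s.
With the tool pointing down it reaches from about 250 to 775 mm from the base axis. Payload 4 kg.
Tool frame: the origin (TCP) lies midway between the tips of the shut fingers; the grasp point (between the pads) lies 19 mm behind it; z points along the fingers, y is the line along which they close (so a half turn about z gives the same grasp; the last joint's range is limited). The gripper opens to 94 mm and grips with 3 to 60 N. Pads are 16 mm wide; open, the fingers measure 119 mm over their backs; the gripper's body (75 mm by 177 mm) begins 78 mm behind the grasp point.
Start: joints at [-1.364, 0.087, 1.371, -0, 1.684, -0.103], TCP at [167.675, -523.837, 205.506] pointing down, gripper open.
Joint ranges: [-3.1, 3.1], [-0.76, 2.03], [0.27, 2.55], [-1.08, 4.22], [0.17, 2.65], [-2.57, 2.57]. Speed limits (rad/s): [2.79, 2.79, 3.14, 3.14, 3.14, 3.14].

INTERFACE

Orientations are given as a rotation vector (axis times angle).
In Python, from cell import arm, eyes gives the robot as it stands.
- The arm moves only by the tool step_arm, never from a script. Its argument "increments" is a list that holds one entry, the list of rows, each a list of 5 numbers: the closure, from 0 (fully open) to 1 (shut), then the shift along the tool's x, y, z in mm, then the turn about the tool's z in rad. A call has 1 to 10 rows; each row is the pose to reach, as a shift and turn from the pose commanded when the call began, along the tool's axes at that moment; what a row does not reach only later rows make up. A row lasts 1/8 s, in which the tool goes at most 62.5 mm and 10.7 degrees, less where a joint would pass 70% of its speed; a pose out of reach is approached as far as the arm can. A call with a gripper value outside its range is refused whole. The fingers move at their own pace and stop on an object; the grip force is fixed at half the most. Time passes only in rows, so rows that repeat a pose let the fingers close. It gives the time, the measured TCP pose, the force, the opening and the grip force at its end, in the units of the state.
- arm.observe(): the state, without advancing time (a new reading comes with each control period).
- eyes.grab_frame(name): name is "scene" or "top"; returns the picture (420x560x3 uint8, red, green, blue); there is no depth.
- eyes.calibration(name): a dict with "mtx" (3x3 intrinsics, pixels), "xyz" and "rotation" of the camera in the world. Camera axes: x right, y down, z forward; pixel columns grow to the right and rows downward; lengths in mm; the calibration is good to about 2 mm. A picture is of the moment at which its call begins. calibration takes no time and is no camera call.
- arm.sign_off(): hands the job in; it is judged then, once.
The state is a dict: "time": time; "q": joint angles; "dq": joint speeds; "joint_efforts": joint torques, N m; "eef_pos": TCP position; "ee_rot": TCP orientation; "force": force on the tool from outside, world axes, zero at the start; "ft_torque": the same for the moment, N m; "width": finger opening in mm; "finger_force": force on a finger pad.
Only numpy, scipy, OpenCV 4.12 (cv2) and the standard library are available. Lean on these libraries where they do the work, as an engineer would, in place of code of your own. Each camera call takes 0.05 s, during which the arm holds its last target. There are 200 camera calls.

TASK

Turn the square cover plate over for work on its second side: push it flat up to the tall face of the magnetic fence, tip it up on edge against that face, then take it by its upper edge, draw it clear and lay it down on the bench with the recessed face up, lowering it all the way rather than letting it fall. Then slide it home into the fence's corner, flat on the bench and flush against both the tall face and the low side stop. The fence is held by magnets only, so never press on it with more than 25 N, and leave the other things on the bench alone.

Things in the scene. Friction and masses are not known exactly. Their poses are not given: they have to be found in the camera images.
- fence: Steel angle fence held on the bench (z = 0) by magnets, good for 25 N. Origin: inner corner at bench level, where tall face and side stop meet. x points from the open work side into the tall face: plane x = 0, 60 mm high, 12 mm thick, y = +14 to -200 mm, ground and oiled (friction about 0.25). Behind it two magnet blocks with knobs, 61 mm high, reach to x = +58 mm. Work at x < 0, y < 0.
- side_stop (a point): Middle of the top of the fence's low side stop, a fixed steel bar 18 mm high whose inner face is the fence's plane y = 0; it runs along the fence's x from 0 to -70 mm and is 14 mm wide (y = 0 to +14 mm). Axes as the fence's.
- plate_centre (a point): Centre, half-way up, of the loose aluminium cover plate, 100 x 100 mm, 10 mm thick, 0.23 to 0.34 kg, too wide to grasp lying flat. x, y along its sides; +z out of the plain face (four 9 mm holes only), -z out of the recessed face (round recess 50 mm wide, 4 mm deep, and four 15 mm counterbores). Starts flat, plain face up, clear of the fence, up to 0.3 rad off square. Friction on the bench about 0.6.

How it is judged:
By the outcome, as a careful person would: the job done as asked, in the order asked, and still so for the second after the job is handed in, with the robot touching nothing.
It also fails if it takes over 72 s, if anything falls off the work surface, if the arm or the gripper's body presses on something with over 40 N, if the wrist force passes 120 N, or if a joint passes its speed limit or range.

## Working session

There is one attempt and no reset: what is moved stays moved. The work goes in short steps, Python scripts to look and compute and a tool call to move; the robot and the scene stay as the last step left them, time stands still between calls to the robot, and variables do not carry over. Pictures are saved under pics/ and viewed, at most 10 in all, crops included, and the job is handed in when it is done.

Besides the shell and the picture viewer there is one more tool, called after "Call:" by a JSON object that holds its "method" and its "body", one argument or row to a line. step_arm: Moves the arm, as the interface text tells. Its arguments: {"type":"object","properties":{"increments":{"type":"array","items":{"type":"array","items":{"type":"array","items":{"type":"number"}}}}},"required":["increments"]}

```bash
ls; mkdir -p pics; python3 - <<'E'
from cell import arm, eyes
import cv2
for n in("scene","top"):
    cv2.imwrite(f"pics/{n}0.png",cv2.cvtColor(eyes.grab_frame(n),cv2.COLOR_RGB2BGR)); c=eyes.calibration(n);print(c)
print(arm.observe())
E
```

```text
pics
{'mtx': array([[495.30841204,   0.        , 270.76719099],
       [  0.        , 495.30841204, 209.71055215],
       [  0.        ,   0.        ,   1.        ]]), 'xyz': array([207.8543002 , 485.75877795, 592.20885104]), 'rotation': array([-0.81531747,  2.49214451, -1.15365596])}
{'mtx': array([[430.37736309,   0.        , 281.12885622],
       [  0.        , 430.37736309, 208.20129995],
       [  0.        ,   0.        ,   1.        ]]), 'xyz': array([405.86633398, -32.58798707, 859.89518091]), 'rotation': array([-1.89123057,  2.31715228, -0.25601548])}
{'time': 0.1, 'q': array([-1.36408982e+00,  8.78642726e-02,  1.37206338e+00, -3.23403327e-05,
        1.68360556e+00, -1.03115330e-01]), 'dq': array([ 0.00022321, -0.00163971, -0.00290261,  0.00014102,  0.0008646 ,
       -0.00071569]), 'joint_efforts': array([ 2.11079350e-03, -3.41253018e+01, -3.03301120e+01,  7.19434186e-02,
        3.04389792e-02, -1.01359753e-04]), 'eef_pos': array([ 167.56551678, -523.34300112,  204.4505817 ]), 'ee_rot': array([-3.10206072e+00, -4.84418519e-01,  2.08100780e-04]), 'force': array([ 0.12116689,  0.61558577, -0.25062658]), 'ft_torque': array([-0.02648857, -0.04045555,  0.06794196]), 'finger_force': 0.0, 'width': 94.15662933022632}
```

View pics/scene0.png

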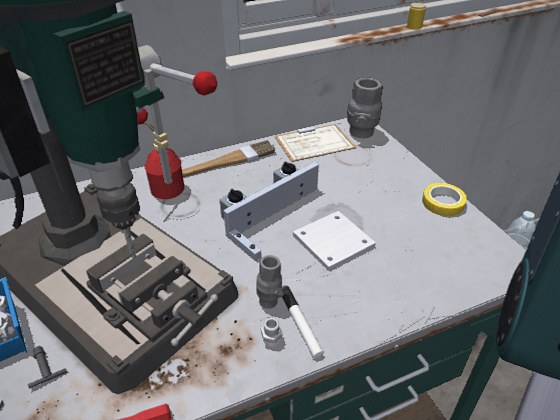

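View pics/top0.png

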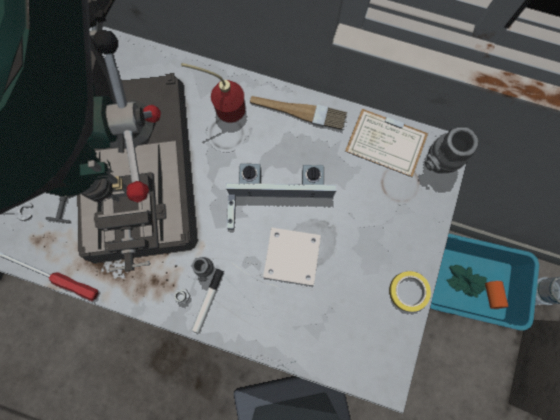

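The top view shows the plate at about (292,257), the fence top strip from (228,187) to (335,190), the side stop at about (231,210), and a fitting and a pen at about (203,268) and (208,300). The scene view agrees, with the robot below the lower right.

```bash
cat > h.py <<'E'
import numpy as np, cv2
from scipy.spatial.transform import Rotation as R
from cell import arm, eyes
def ray(n,px,z):
    c=eyes.calibration(n);M=R.from_rotvec(c['rotation']).as_matrix();o=np.array(c['xyz'])
    d=(M@np.linalg.inv(c['mtx'])@np.c_[np.atleast_2d(px),np.ones(len(np.atleast_2d(px)))].T).T
    return o+d*((z-o[2])/d[:,2])[:,None]
def proj(n,P):
    c=eyes.calibration(n);M=R.from_rotvec(c['rotation']).as_matrix()
    q=(np.atleast_2d(P)-c['xyz'])@M@c['mtx'].T
    return q[:,:2]/q[:,2:]
def grab(n): return cv2.cvtColor(eyes.grab_frame(n),cv2.COLOR_RGB2BGR)
def save(n,name,box=None,k=1):
    im=grab(n)
    if box: im=im[box[1]:box[3],box[0]:box[2]]
    cv2.imwrite("pics/"+name,cv2.resize(im,None,fx=k,fy=k,interpolation=cv2.INTER_CUBIC)); 
E
python3 - <<'E'
from h import *
np.set_printoptions(precision=1,suppress=True)
a=cv2.imread("pics/top0.png"); b=cv2.imread("pics/scene0.png")
cv2.imwrite("pics/c.png",np.hstack([cv2.resize(a[155:300,190:350],None,fx=2.5,fy=2.5,interpolation=2),cv2.resize(b[150:295,215:375],None,fx=2.5,fy=2.5,interpolation=2)]))
for n,im,s in(("top",a,(292,250)),("scene",b,(335,240))):
    g=cv2.cvtColor(im,cv2.COLOR_BGR2HSV)
    print(n,g[s[1],s[0]],g[290 if n=="top" else 280,320])
    m=cv2.inRange(g,(0,0,225),(180,40,255))
    for c in cv2.findContours(m,0,2)[0]:
        if cv2.contourArea(c)>800:
            r=cv2.minAreaRect(c);p=cv2.boxPoints(r);print(r);q=ray(n,p,10);print(cv2.approxPolyDP(c,6,True)[:,0].tolist());print(q,q.mean(0),np.linalg.norm(q-np.roll(q,1,0),axis=1))
E
```

```text
top [ 17  11 200] [107  10 175]
scene [120   6 240] [114  12 205]
((333.9000244140625, 236.8000030517578), (46.957427978515625, 67.9764633178711), 63.43495178222656)
[[338, 211], [293, 231], [328, 265], [374, 242]]
[[ 560.8  -42.    10. ]
 [ 516.5 -176.8   10. ]
 [ 432.5  -98.7   10. ]
 [ 478.    19.5   10. ]] [497.  -74.5  10. ] [103.1 141.9 114.7 126.7]
((315.1346130371094, 141.67308044433594), (25.298980712890625, 69.03287506103516), 78.69007110595703)
[[351, 146], [334, 126], [279, 136], [293, 158], [282, 136], [302, 136], [286, 140], [301, 140], [289, 143], [292, 149], [310, 146], [296, 155], [346, 145], [333, 126]]
[[ 763.1 -279.7   10. ]
 [ 670.5 -417.4   10. ]
 [ 609.7 -332.8   10. ]
 [ 698.  -207.2   10. ]] [ 685.3 -309.3   10. ] [ 97.4 165.9 104.2 153.5]
```

View pics/c.png

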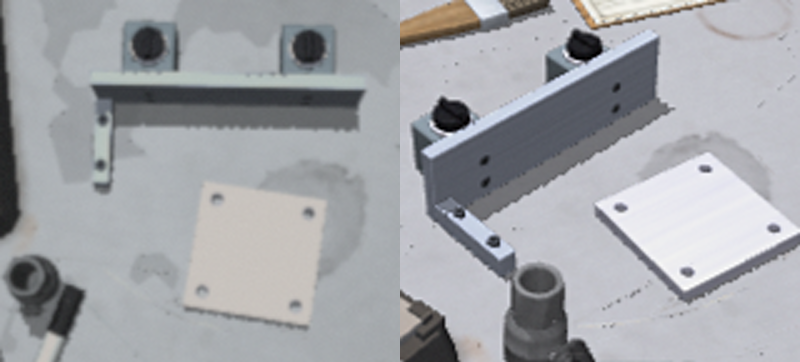

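The crop shows the plate corners at (205,182), (327,202), (307,327) and (184,308). The fence top's front edge runs from (94,87) to (364,90), and the stop's inner top edge from (111,100) to (109,185).

```bash
python3 - <<'E'
from h import *
np.set_printoptions(precision=1,suppress=True)
T=lambda p:np.array(p,float)/2.5+[190,155]-.3
S=lambda p:(np.array(p,float)-[400,0])/2.5+[215,150]-.3
p=ray("top",T([(205,182),(327,202),(307,327),(184,308)]),10);print("plate",p,p.mean(0),np.linalg.norm(p-np.roll(p,1,0),axis=1))
d=(p[0]+p[1]-p[2]-p[3]);print("ang",np.arctan2(d[1],d[0]))
p=ray("scene",S([(708,152),(800,229),(687,290),(597,206)]),10);print("plateS",p,p.mean(0),np.linalg.norm(p-np.roll(p,1,0),axis=1))
f=ray("top",T([(94,87),(364,90)]),60);d=f[0]-f[1];print("fence",f,np.linalg.norm(d),"xaxis",np.arctan2(d[1],d[0])-np.pi/2)
f=ray("scene",S([(434,157),(658,38)]),60);d=f[0]-f[1];print("fenceS front top",f,np.linalg.norm(d),np.arctan2(d[1],d[0])-np.pi/2)
f=ray("top",T([(111,100),(109,185)]),18);d=f[0]-f[1];print("stop",f,np.arctan2(d[1],d[0]))
E
```

```text
plate [[ 557.6  -43.9   10. ]
 [ 522.2 -136.1   10. ]
 [ 429.4  -99.2   10. ]
 [ 462.9   -8.3   10. ]] [493.  -71.9  10. ] [101.1  98.8  99.8  97. ]
ang -0.368931023208299
plateS [[ 525.9 -134.9   10. ]
 [ 434.2 -101.5   10. ]
 [ 466.4   -8.4   10. ]
 [ 558.5  -40.1   10. ]] [496.2 -71.2  10. ] [100.3  97.7  98.5  97.4]
fence [[ 638.5   26.    60. ]
 [ 594.5 -177.    60. ]] 207.68069517280003 xaxis -0.21330742375527767
fenceS front top [[ 643.4   28.8   60. ]
 [ 596.4 -173.8   60. ]] 207.99024169121827 -0.22818680864093843
stop [[637.3  17.5  18. ]
 [569.   31.3  18. ]] -0.2005668624730068
```

The fence origin is about (638,17) with its x axis at -0.22 rad. In the fence frame the plate sits at (-121,-118), yawed -0.15.

My plan:
1. Push the plate with two spread fingers.
2. Tip it up against the fence by friction.
3. Grip the top edge, turn it 90° and lower it using the side stop as a foot block.

First, the approach.

Call:
{"method": "step_arm", "body": {
  "increments": [
    [[0.36,386,-370,0,0.53],[0.36,386,-370,0,0.53],[0.36,386,-370,0,0.53],[0.36,386,-370,0,0.53],[0.36,386,-370,0,0.53],[0.36,386,-370,0,0.53],[0.36,386,-370,0,0.53],[0.36,386,-370,0,0.53],[0.36,386,-370,100,0.53],[0.36,386,-370,100,0.53]]
  ]
}}

```text
time: 1.35
eef_pos: [422.0, -52.0, 103.2]
ee_rot: [-3.123, 0.341, 0.003]
force: [0.2, 1.5, 0.2]
width: 60.2
finger_force: 0.0
```

Call:
{"method": "step_arm", "body": {
  "increments": [
    [[0.36,0,0,60,0],[0.36,0,0,99,0],[0.36,0,0,99,0],[0.36,10,0,99,0],[0.36,20,0,99,0],[0.36,30,0,99,0],[0.36,40,0,99,0],[0.36,50,0,99,0],[0.36,60,0,99,0],[0.36,60,0,99,0]]
  ]
}}

```text
time: 2.6
eef_pos: [482.8, -67.3, 6.7]
ee_rot: [3.122, -0.345, 0.005]
force: [-0.5, -0.2, 0.5]
width: 60.1
finger_force: 0.0
```

```bash
python3 - <<'E'
from h import *
a=grab("top")[155:300,190:350]; b=grab("scene")[150:295,215:375]
cv2.imwrite("pics/d.png",np.hstack([cv2.resize(i,None,fx=2.5,fy=2.5,interpolation=2) for i in(a,b)]))
E
```

```text
(no output)
```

View pics/d.png

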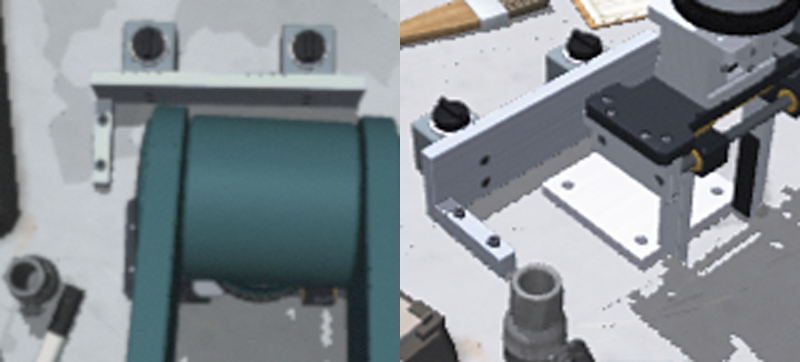

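The plate now lies squared in front of the fingers, near the fence; its visible front corner is at about (645,265) in the scene crop. Now I close the gap gently.

Call:
{"method": "step_arm", "body": {
  "increments": [
    [[0.36,0,0,3.5,0],[0.36,6,0,3.5,0],[0.36,12,0,3.5,0],[0.36,16,0,3.5,0],[0.36,19,0,3.5,0],[0.36,21,0,3.5,0],[0.36,22,0,3.5,0]]
  ]
}}

```text
time: 3.58
eef_pos: [502.6, -71.7, 2.9]
ee_rot: [3.123, -0.345, -0.0]
force: [-1.1, -0.2, -1.6]
width: 60.3
finger_force: 0.6
```

Call:
{"method": "step_arm", "body": {
  "increments": [
    [[0.36,1,0,0,0],[0.36,2,0,0,0],[0.36,3,0,0,0],[0.36,3,0,0,0]]
  ]
}}

```text
time: 4.08
eef_pos: [505.6, -72.4, 3.0]
ee_rot: [3.122, -0.345, 0.0]
force: [-0.7, 1.2, -1.3]
width: 60.1
finger_force: 0.5
```

Call:
{"method": "step_arm", "body": {
  "increments": [
    [[0.36,1,0,0,0],[0.36,2,0,0,0],[0.36,3,0,0,0],[0.36,3,0,0,0]]
  ]
}}

```text
time: 4.58
eef_pos: [507.4, -72.8, 3.1]
ee_rot: [-3.122, 0.345, 0.004]
force: [-5.6, 1.1, 2.9]
width: 60.3
finger_force: 2.6
```

Call:
{"method": "step_arm", "body": {
  "increments": [
    [[0.36,1.5,0,0,0],[0.36,1.5,0,0,0],[0.36,1.3,0,-3.5,0],[0.36,1.1,0,-7,0],[0.36,1.1,0,-10.5,0],[0.36,1.1,0,-14,0],[0.36,1.1,0,-14,0]]
  ]
}}

```text
time: 5.45
eef_pos: [507.9, -72.8, 16.4]
ee_rot: [-3.122, 0.345, 0.006]
force: [-5.1, 2.1, -3.0]
width: 60.4
finger_force: 2.7
```

```bash
python3 - <<'E'
from h import *
save("scene","e.png",(215,150,415,300),3)
E
```

```text
(no output)
```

View pics/e.png

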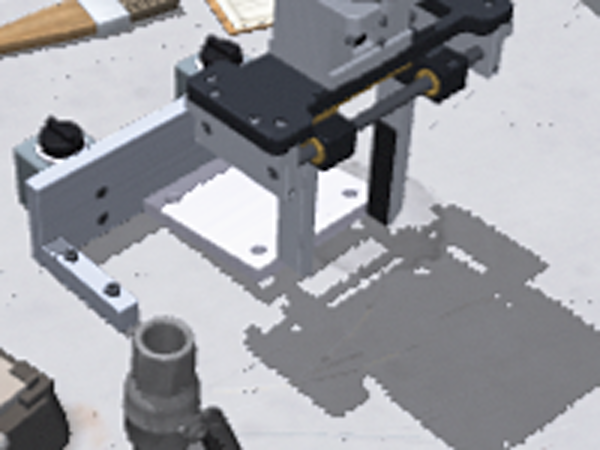

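The plate's near edge is lifted: there is a shadow below it at about (270,285), and the fingers carry roughly -3 N. I continue along the arc.

Call:
{"method": "step_arm", "body": {
  "increments": [
    [[0.36,1.2,0,-3.5,0],[0.36,1.5,0,-7,0],[0.36,2.0,0,-10.5,0],[0.36,2.5,0,-13.7,0],[0.36,3.3,0,-17,0],[0.36,4.0,0,-20.3,0],[0.36,5.0,0,-23.5,0],[0.36,6.0,0,-26.8,0],[0.36,7.2,0,-30,0],[0.36,8.4,0,-33.1,0]]
  ]
}}

```text
time: 6.75
eef_pos: [516.9, -74.9, 50.1]
ee_rot: [-3.122, 0.345, 0.003]
force: [-5.3, 0.8, 0.8]
width: 60.1
finger_force: 2.4
```

Call:
{"method": "step_arm", "body": {
  "increments": [
    [[0.36,1.6,0,-2.8,0],[0.36,3.3,0,-5.6,0],[0.36,5.0,0,-8.4,0],[0.36,6.7,0,-11.1,0],[0.36,8.6,0,-13.8,0],[0.36,10.6,0,-16.4,0],[0.36,12.7,0,-18.9,0],[0.36,14.8,0,-21.3,0],[0.36,17.1,0,-23.6,0],[0.36,19.5,0,-25.9,0]]
  ]
}}

```text
time: 8.0
eef_pos: [536.9, -79.4, 76.9]
ee_rot: [3.122, -0.345, 0.001]
force: [-4.7, 1.6, 3.7]
width: 60.3
finger_force: 2.9
```

```bash
python3 - <<'E'
from h import *
save("scene","f.png",(215,150,415,300),3)
E
```

```text
(no output)
```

View pics/f.png

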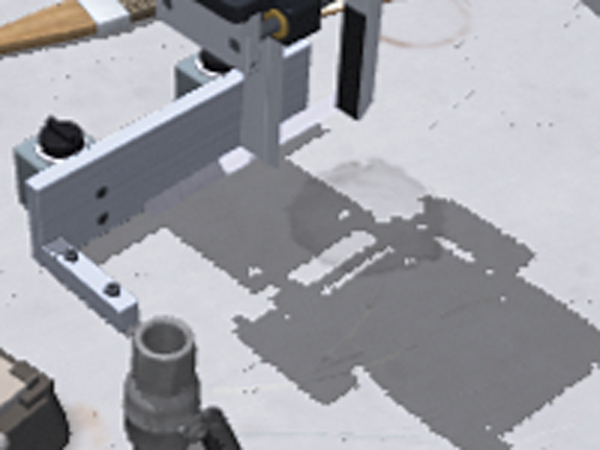

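The plate leans at about 48°, with its top end at the finger tips near (265,160). I carry on to near vertical.

Call:
{"method": "step_arm", "body": {
  "increments": [
    [[0.36,5,0,-4.2,0],[0.36,10.2,0,-8.1,0],[0.36,15.7,0,-11.6,0],[0.36,21.6,0,-14.6,0],[0.36,27.6,0,-17.1,0],[0.36,34,0,-19.3,0],[0.36,40.5,0,-21,0],[0.36,47.2,0,-22.3,0],[0.36,54,0,-23,0],[0.36,60,0,-23.3,0]]
  ]
}}

```text
time: 9.3
eef_pos: [597.1, -92.9, 100.1]
ee_rot: [3.122, -0.345, 0.006]
force: [-1.2, 0.6, 5.4]
width: 60.0
finger_force: 2.3
```

```bash
python3 - <<'E'
from h import *
save("scene","g.png",(215,130,415,280),3)
E
```

```text
(no output)
```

View pics/g.png

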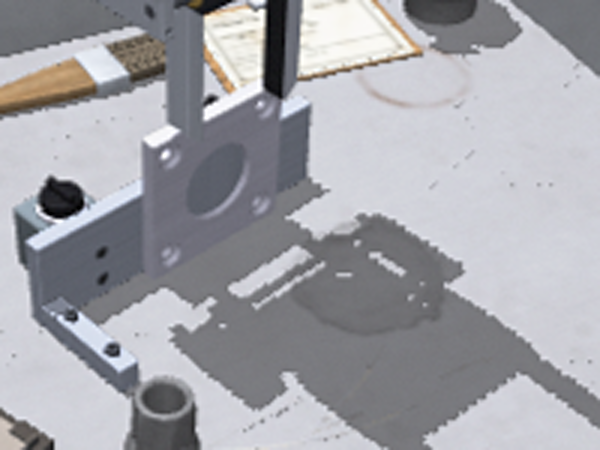

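The plate stands on edge against the fence, recessed face outward, with its upper edge running from (145,135) to (280,90). Its centre is about 15 mm left of the tool. I raise, turn 90° and open for the edge grasp.

Call:
{"method": "step_arm", "body": {
  "increments": [
    [[0.36,2,0,0,0],[0.36,2,0,-15,0],[0.57,5,-5,-45,-0.17],[0.57,11,-15,-45,-0.5],[0.57,11,-15,-45,-1.57],[0.57,11,-15,-45,-1.57],[0.57,11,-15,-45,-1.57],[0.57,11,-15,-45,-1.57],[0.57,11,-15,-45,-1.57],[0.57,11,-15,-45,-1.57]]
  ]
}}

```text
time: 10.6
eef_pos: [609.3, -80.2, 144.1]
ee_rot: [-2.531, -1.862, 0.0]
force: [0.3, -0.2, -0.4]
width: 40.3
finger_force: 0.0
```

Call:
{"method": "step_arm", "body": {
  "increments": [
    [[0.57,0,0,0,-0.1],[0.57,0,0,0,-0.1]]
  ]
}}

```text
time: 10.85
eef_pos: [609.3, -80.2, 144.1]
ee_rot: [-2.442, -1.977, 0.0]
force: [-0.4, 0.1, -0.3]
width: 40.4
finger_force: 0.0
```

```bash
python3 - <<'E'
from h import *
a=grab("top")[130:280,190:350]; b=grab("scene")[110:260,215:375]
cv2.imwrite("pics/i.png",np.hstack([cv2.resize(i,None,fx=2.5,fy=2.5,interpolation=2) for i in(a,b)]))
s=arm.observe();M=R.from_rotvec(s['ee_rot']).as_matrix();print(s['q'],M[:2,0],M[:2,1],np.arctan2(M[1,0],M[0,0]),s['force'])
E
```

```text
[-2.23118494e-01  2.49020346e-01  1.30631789e+00 -8.55130850e-05
  1.58636693e+00 -1.30367440e-02] [0.20854115 0.97801359] [ 0.97801359 -0.20854115] 1.3607132545512666 [0.59650338 0.40495749 0.13505882]
```

View pics/i.png

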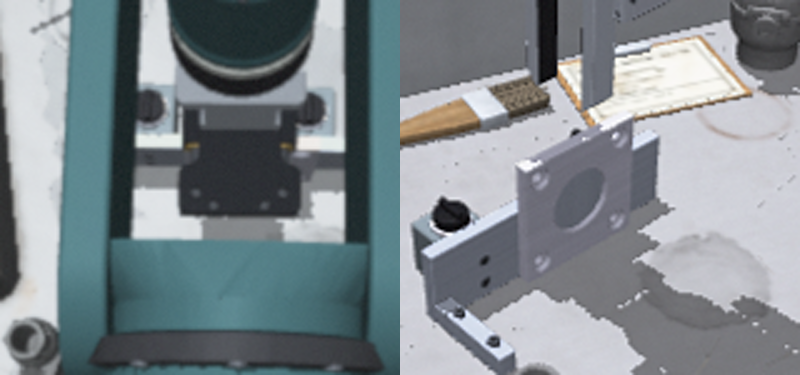

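The plate stands alone against the fence, with its upper front edge from (518,165) to (633,118) in the right crop. The gripper is above it. I'll compute the exact offset.

```bash
python3 - <<'E'
from h import *
S=lambda p:(np.array(p,float)-[400,0])/2.5+[215,110]-.3
p=ray("scene",S([(518,166),(633,119)]),100);print(p,p.mean(0))
a=-.22;X=np.array([np.cos(a),np.sin(a)]);Y=np.array([-X[1],X[0]]);o=[638,17]
for q in [*p[:,:2],p.mean(0)[:2],[609.3,-80.2]]: print((q-o)@X,(q-o)@Y)
E
```

```text
[[ 626.00251019  -42.0444705   100.        ]
 [ 593.98866542 -133.75471417  100.        ]] [609.99558781 -87.89959234 100.        ]
1.1769328412419104 -60.23955583553424
-10.05140470430347 -156.72571799250204
-4.43723593153078 -108.48263691401814Traceback (most recent call last):
  File "<stdin>", line 5, in <module>
TypeError: unsupported operand type(s) for -: 'list' and 'list'
```

Call:
{"method": "step_arm", "body": {
  "increments": [
    [[0.57,-7,1.5,30,0],[0.57,-7,1.5,60,0],[0.57,-7,1.5,75,0],[0.57,-7,1.5,75,0],[1,-7,1.5,75,0],[1,-7,1.5,75,0],[1,-7,1.5,75,0],[1,-7,1.5,75,0],[1,-7,1.5,75,0]]
  ]
}}

```text
time: 12.08
eef_pos: [609.9, -87.6, 70.2]
ee_rot: [2.439, 1.977, 0.002]
force: [0.3, -0.3, 3.2]
width: 9.8
finger_force: 30.0
```

Call:
{"method": "step_arm", "body": {
  "increments": [
    [[1,0,0,-5,0],[1,0,-3,-12,0],[1,0,-30,-12,0],[1,5,-65,-12,0],[1,15,-95,-12,0.15],[1,28,-115,-12,1.57],[1,28,-115,-12,1.57],[1,28,-115,-12,1.57],[1,28,-115,-12,1.57],[1,28,-115,-12,1.57]]
  ]
}}

```text
time: 13.32
eef_pos: [501.9, -36.0, 81.2]
ee_rot: [-3.113, -0.421, 0.001]
force: [0.0, -0.1, -3.1]
width: 9.6
finger_force: 30.0
```

Call:
{"method": "step_arm", "body": {
  "increments": [
    [[1,0,0,0,0.65],[1,0,0,0,0.65],[1,0,0,0,0.65],[1,0,0,0,0.65],[1,0,0,0,0.65]]
  ]
}}

```text
time: 13.95
eef_pos: [502.1, -36.1, 81.2]
ee_rot: [3.087, -0.584, -0.001]
force: [0.2, 0.5, -3.6]
width: 9.4
finger_force: 30.0
```

```bash
python3 - <<'E'
from h import *
save("scene","j.png",(195,110,395,260),3)
s=arm.observe();M=R.from_rotvec(s['ee_rot']).as_matrix();print(s['eef_pos'],s['width'],s['q'],np.arctan2(M[1,0],M[0,0]),s['force'])
E
```

```text
[502.16055884 -36.10807278  81.18202478] 9.968512974445437 [-1.84393388e-01  4.35902294e-02  1.66699424e+00 -7.11256049e-05
  1.43155430e+00  1.76011296e+00] -0.37370017388420057 [ 0.16256058  0.0234763  -2.95923581]
```

View pics/j.png

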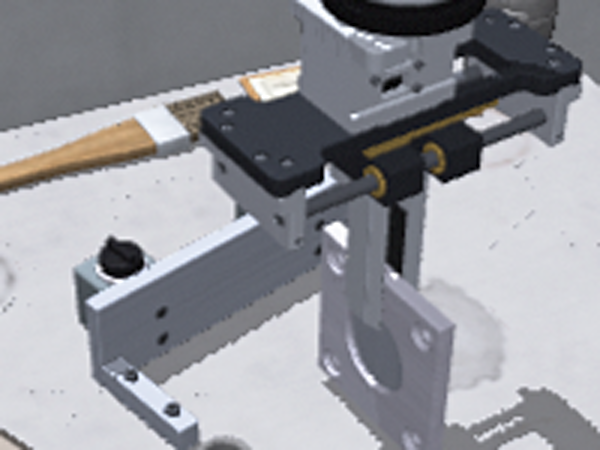

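The plate hangs vertical in the gripper, recessed face toward the stop side (recess near (370,350)). I trim the yaw, then carry it to the stop.

Call:
{"method": "step_arm", "body": {
  "increments": [
    [[1,0,0,0,-0.155],[1,0,0,0,-0.155]]
  ]
}}

```text
time: 14.25
eef_pos: [502.4, -36.1, 81.2]
ee_rot: [3.122, -0.346, -0.0]
force: [-0.1, 0.6, -2.1]
width: 9.9
finger_force: 30.0
```

Call:
{"method": "step_arm", "body": {
  "increments": [
    [[1,20,-22,0,0],[1,40,-45,0,0],[1,59,-60,0,0],[1,59,-69,0,0],[1,59,-69,6,0],[1,59,-69,9,0],[1,59,-71,9,0],[1,59,-73,9,0],[1,59,-73,9,0]]
  ]
}}

```text
time: 15.38
eef_pos: [576.2, 22.2, 72.6]
ee_rot: [3.123, -0.345, 0.001]
force: [0.3, -0.4, -3.0]
width: 9.4
finger_force: 30.0
```

```bash
cat >> h.py <<'E'
def st():
    s=arm.observe();M=R.from_rotvec(s['ee_rot']).as_matrix();a=-.22
    X=np.array([np.cos(a),np.sin(a)]);Y=np.array([-X[1],X[0]]);e=s['eef_pos'];d=e[:2]-np.array([638,17]);f=s['force'][:2]
    print("fence xy",np.round([d@X,d@Y,e[2]],1),"yaw",round(np.arctan2(M[1,0],M[0,0]),3),"F fence",np.round([f@X,f@Y,s['force'][2]],1),"w",s['width'],s['finger_force'],s['time'])
E
python3 -c "from h import *;st()"
```

```text
fence xy [-61.5  -8.4  72.6] yaw -0.22 F fence [ 0.4 -0.3 -3. ] w 9.398784223583297 29.989730715751648 15.375
```

Call:
{"method": "step_arm", "body": {
  "increments": [
    [[1,0,-1,0,0],[1,0,-2,0,0],[1,0,-3,0,0],[1,0,-3,0,0]]
  ]
}}

```text
time: 15.88
eef_pos: [576.8, 25.2, 72.3]
ee_rot: [3.122, -0.345, 0.0]
force: [0.5, 0.3, -2.5]
width: 9.4
finger_force: 30.0
```

```bash
cd .;python3 -c "from h import *;st()"
```

```text
fence xy [-61.6  -5.4  72.3] yaw -0.22 F fence [ 0.4  0.4 -2.5] w 9.364156881488398 29.989756643772125 15.875
```

Call:
{"method": "step_arm", "body": {
  "increments": [
    [[1,0,-0.7,0,0],[1,0,-1.4,0,0],[1,0,-2,0,0],[1,0,-2,0,0]]
  ]
}}

```text
time: 16.38
eef_pos: [576.9, 25.9, 72.3]
ee_rot: [3.12, -0.346, -0.001]
force: [-1.3, -5.5, -0.7]
width: 9.8
finger_force: 30.0
```

```bash
cd .;python3 -c "from h import *;st()"
```

```text
fence xy [-61.6  -4.7  72.3] yaw -0.221 F fence [-0.  -5.7 -0.7] w 9.790524828113977 29.979727864265442 16.375
```

Call:
{"method": "step_arm", "body": {
  "increments": [
    [[1,0,0.8,0,0],[1,0,0.8,1.2,0],[1,0,0.8,2.2,0],[1,0,0.8,2.6,0],[1,0,0.8,2.6,0]]
  ]
}}

```text
time: 17.0
eef_pos: [577.2, 25.6, 70.2]
ee_rot: [3.121, -0.345, 0.001]
force: [-1.6, -5.0, -0.1]
width: 9.8
finger_force: 30.0
```

```bash
cd .;python3 -c "from h import *;st()"
```

```text
fence xy [-61.2  -4.8  70.2] yaw -0.22 F fence [-0.5 -5.2 -0.1] w 9.830032068395326 29.98183786869049 17.0
```

Call:
{"method": "step_arm", "body": {
  "increments": [
    [[0.79,0,0,0,0],[0.79,0,0,0,0],[0.79,0,0,0,0],[0.79,0,3,0,0],[0.79,0,5,0,0],[0.79,0,7,0,0],[0.79,0,9,0,0],[0.79,0,11,0,0],[0.79,0,12.5,0,0],[0.79,0,12.5,0,0]]
  ]
}}

```text
time: 18.25
eef_pos: [574.2, 13.9, 69.7]
ee_rot: [3.122, -0.345, 0.0]
force: [-0.5, 0.4, -0.3]
width: 20.0
finger_force: 0.0
```

```bash
cd .;python3 -c "from h import *;st()"
```

```text
fence xy [-61.6 -16.9  69.7] yaw -0.22 F fence [-0.6  0.3 -0.3] w 20.015184034241074 0.0 18.25
```

Call:
{"method": "step_arm", "body": {
  "increments": [
    [[0.79,0,2,0,0],[0.79,0,4,0,0],[0.79,0,4,0,0],[0.75,0,5.7,1,0],[0.72,0,7.5,3,0],[0.7,0,9.5,4,0],[0.68,0,11.7,5,0],[0.65,0,13.3,7,0],[0.62,0,15,9,0],[0.62,0,15,9,0]]
  ]
}}

```text
time: 19.5
eef_pos: [570.9, -0.7, 60.5]
ee_rot: [3.122, -0.345, -0.0]
force: [0.5, -0.5, -0.7]
width: 35.4
finger_force: 0.2
```

```bash
cd .;cat >> h.py <<'E'
def crop(n,name,x0,y0,x1,y1): save(n,name,(x0,y0,x1,y1),1)
E
python3 -c "from h import *;st()
im=grab('scene');cv2.imwrite('pics/k_unviewed.png',im)"
```

```text
fence xy [-61.6 -32.   60.5] yaw -0.22 F fence [ 0.6 -0.3 -0.7] w 35.3565644737403 0.24870301829650998 19.5
```

Call:
{"method": "step_arm", "body": {
  "increments": [
    [[0.575,0,2.4,3,0],[0.532,0,4.7,5.5,0],[0.49,0,6.2,7.5,0],[0.447,0,7.6,9.5,0],[0.405,0,8.8,11,0],[0.362,0,9.9,12.5,0],[0.31,0,10.4,14.5,0],[0.255,0,10.8,16.5,0],[0.2,0,11,18.5,0],[0.15,0,11,20.5,0]]
  ]
}}

```text
time: 20.8
eef_pos: [568.5, -11.3, 40.0]
ee_rot: [3.122, -0.345, -0.0]
force: [-0.4, -1.1, -0.6]
width: 79.1
finger_force: 0.6
```

```bash
cd .;python3 -c "from h import *;st()"
```

```text
fence xy [-61.6 -42.8  40. ] yaw -0.22 F fence [-0.1 -1.2 -0.6] w 79.14406357956803 0.6287397164851427 20.8
```

Call:
{"method": "step_arm", "body": {
  "increments": [
    [[0.1,0,0.4,2.5,0],[0.064,0,0.8,5,0],[0.03,0,1.3,7.5,0],[0,0,1.8,10,0],[0,0,1.8,10,0]]
  ]
}}

```text
time: 21.42
eef_pos: [568.1, -13.2, 29.9]
ee_rot: [3.122, -0.345, -0.0]
force: [-0.2, -1.5, -0.6]
width: 93.4
finger_force: 0.6
```

```bash
cd .;python3 -c "from h import *;st()
cv2.imwrite('pics/l.png',np.hstack([cv2.resize(grab(n)[y:y+150,x:x+160],None,fx=2.5,fy=2.5) for n,x,y in (('top',190,155),('scene',195,150))]))"
```

```text
fence xy [-61.6 -44.7  29.9] yaw -0.22 F fence [ 0.1 -1.5 -0.6] w 93.44414867327941 0.6067856680601835 21.425
```

Call:
{"method": "step_arm", "body": {
  "increments": [
    [[0,-9.2,2.1,0,-0.175],[0,-18.2,5.6,0,-0.349],[0,-26.6,10.3,0,-0.524],[0,-34.2,16.1,0,-0.698],[0,-40.7,22.9,0,-0.873],[0,-46.1,30.4,0,-1.047],[0,-50,38.4,0,-1.222],[0,-52.4,46.7,0,-1.396],[0,-53.2,55,0,-1.571],[0,-53.2,55,0,-1.571]]
  ]
}}

```text
time: 22.78
eef_pos: [504.2, -55.4, 30.4]
ee_rot: [2.455, 1.96, 0.0]
force: [-0.2, -1.2, 0.4]
width: 93.6
finger_force: 0.7
```

```bash
cd .;python3 -c "from h import *;st()
cv2.imwrite('pics/m.png',np.hstack([cv2.resize(grab(n)[y:y+150,x:x+160],None,fx=2.5,fy=2.5) for n,x,y in (('top',190,155),('scene',215,150))]))"
```

```text
fence xy [-114.7  -99.9   30.4] yaw 1.348 F fence [ 0.1 -1.2  0.4] w 93.59082767615281 0.7284536244696938 22.775
```

Call:
{"method": "step_arm", "body": {
  "increments": [
    [[0,-1.5,0,0,0],[0,-3,0,0,0],[0,-4.2,0,0,0],[0,-5.2,0,0,0],[0,-5.8,0,0,0],[0,-5.8,0,0,0]]
  ]
}}

```text
time: 23.62
eef_pos: [503.0, -60.9, 30.2]
ee_rot: [2.452, 1.964, -0.0]
force: [0.1, -1.4, -1.4]
width: 94.4
finger_force: 0.6
```

```bash
cd .;python3 -c "from h import *;st()
n=grab('scene');cv2.imwrite('pics/n.png',np.hstack([cv2.resize(cv2.imread('pics/m.png')[:,400:],None,fx=1,fy=1),cv2.resize(n[150:300,215:375],None,fx=2.5,fy=2.5)]))"
```

```text
fence xy [-114.8 -105.5   30.2] yaw 1.351 F fence [ 0.4 -1.4 -1.4] w 94.41477302834453 0.6341480435730773 23.625
```

View pics/n.png

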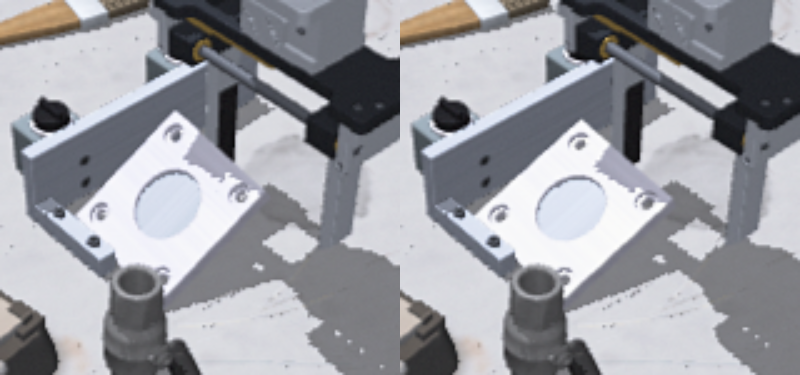

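The right half shows the plate lying recessed face up, leaning against the rear finger. Its foot is at the stop and its raised near corner is at about (670,195). I'll work out the angle from that corner.

```bash
cd .;python3 -c "
from h import *
a=-.22;X=np.array([np.cos(a),np.sin(a)]);Y=np.array([-X[1],X[0]]);o=np.array([638,17])
for p in [(670,197),(583,121)]:
  for z in (20,25,30,35,40,45,50):
    q=ray('scene',[[(p[0]-400)/2.5+215,p[1]/2.5+150]],z)[0][:2]-o;print(p,z,np.round([q@X,q@Y],1))
"
```

```text
(670, 197) 20 [-100.4 -109. ]
(670, 197) 25 [-104.1 -104.9]
(670, 197) 30 [-107.8 -100.8]
(670, 197) 35 [-111.5  -96.6]
(670, 197) 40 [-115.1  -92.5]
(670, 197) 45 [-118.8  -88.4]
(670, 197) 50 [-122.5  -84.2]
(583, 121) 20 [   0.7 -120.6]
(583, 121) 25 [  -3.9 -116.4]
(583, 121) 30 [  -8.5 -112.1]
(583, 121) 35 [ -13.  -107.9]
(583, 121) 40 [ -17.6 -103.7]
(583, 121) 45 [-22.2 -99.4]
(583, 121) 50 [-26.7 -95.2]
```

Call:
{"method": "step_arm", "body": {
  "increments": [
    [[0,-0.6,0,3.3,0],[0,-1.1,0,6.7,0],[0,-1.4,0,10,0],[0,-1.8,0,13.5,0],[0,-1.9,0,15.5,0]]
  ]
}}

```text
time: 24.3
eef_pos: [502.5, -64.1, 14.5]
ee_rot: [2.451, 1.962, -0.003]
force: [-1.5, -6.8, -0.9]
width: 94.1
finger_force: 3.2
```

```bash
cd .;python3 -c "from h import *;st();cv2.imwrite('pics/p.png',grab('scene'))
def corner():
  im=cv2.imread('pics/p.png')[195:290,262:335];g=cv2.cvtColor(im,6);m=cv2.inRange(g,215,255)
  c=max(cv2.findContours(m,0,2)[0],key=cv2.contourArea)[:,0];print(c[c[:,0].argmax()]+[262,195],cv2.contourArea(c))
corner()"
```

```text
fence xy [-114.5 -108.7   14.5] yaw 1.35 F fence [ 0.  -7.  -0.9] w 94.11744219879311 3.2149535638745874 24.3
[321 237] 1945.0
```

Call:
{"method": "step_arm", "body": {
  "increments": [
    [[0,-0.4,0,3,0],[0,-0.5,0,6,0],[0,-0.5,0,9,0],[0,-0.4,0,11,0],[0,-0.4,0,12,0],[0,-0.4,0,12,0]]
  ]
}}

```text
time: 25.1
eef_pos: [502.3, -65.5, 2.5]
ee_rot: [2.451, 1.961, -0.005]
force: [-1.5, -9.3, -1.1]
width: 94.3
finger_force: 4.3
```

```bash
cd .;cat >> h.py <<'E'
def corners(n,lo=215,box=(225,180,335,300),z=10):
  im=grab(n);cv2.imwrite('pics/last_%s.png'%n,im);x0,y0,x1,y1=box;m=cv2.inRange(cv2.cvtColor(im[y0:y1,x0:x1],6),lo,255)
  c=max(cv2.findContours(m,0,2)[0],key=cv2.contourArea);a=-.22
  X=np.array([np.cos(a),np.sin(a)]);Y=np.array([-X[1],X[0]])
  p=cv2.approxPolyDP(cv2.convexHull(c),5,True)[:,0]+[x0,y0];q=ray(n,p,z)[:,:2]-[638,17]
  for u,v in zip(p,np.c_[q@X,q@Y]): print(n,u,np.round(v,1))
E
python3 -c "from h import *;st();corners('scene')"
```

```text
fence xy [-114.5 -110.1    2.5] yaw 1.35 F fence [ 0.6 -9.4 -1.1] w 94.25535533920066 4.2915271036326885 25.1
scene [321 242] [-114.1  -91.1]
scene [280 268] [-112.9    0.6]
scene [234 236] [-4.5 10.1]
scene [300 208] [ -25.3 -126.2]
```

Call:
{"method": "step_arm", "body": {
  "increments": [
    [[0,0,0,1.5,0],[0,-0.5,0,1.5,0],[0,-1,0,1.5,0],[0,-1.5,0,1.5,0],[0,-2,0,1.5,0],[0,-2,0,1.5,0]]
  ]
}}

```text
time: 25.9
eef_pos: [502.0, -65.8, 1.0]
ee_rot: [2.452, 1.963, -0.001]
force: [-0.3, -5.6, -1.1]
width: 94.2
finger_force: 2.6
```

```bash
cd .;python3 -c "from h import *;st();corners('scene');corners('scene',205)"
```

```text
fence xy [-114.6 -110.4    1. ] yaw 1.35 F fence [ 1.  -5.5 -1.1] w 94.16998435381814 2.6269948325352743 25.9
scene [322 242] [-115.2  -92.3]
scene [280 268] [-112.9    0.6]
scene [234 236] [-4.5 10.1]
scene [300 208] [ -25.3 -126.2]
scene [321 242] [-114.1  -91.1]
scene [280 268] [-112.9    0.6]
scene [234 235] [-2.5  8.5]
scene [300 208] [ -25.3 -126.2]
```

Call:
{"method": "step_arm", "body": {
  "increments": [
    [[0,-0.7,0,0,0],[0,-1.4,0,0,0],[0,-2.1,0,0,0],[0,-2.8,0,0,0],[0,-3.4,0,0,0],[0,-3.4,0,0,0]]
  ]
}}

```text
time: 26.75
eef_pos: [501.5, -68.0, 1.4]
ee_rot: [2.452, 1.964, 0.001]
force: [0.0, -0.4, 0.4]
width: 93.9
finger_force: 0.0
```

```bash
cd .;python3 -c "from h import *;st();corners('scene',205);corners('top',195,(225,180,330,300))"
```

```text
fence xy [-114.6 -112.7    1.4] yaw 1.351 F fence [ 0.1 -0.4  0.4] w 93.9213627263733 0.0 26.75
scene [322 246] [-122.   -85.5]
scene [280 269] [-114.6    2.1]
scene [234 235] [-2.5  8.5]
scene [301 208] [ -26.5 -127.6]
top [241 205] [-20.1 -13.6]
top [235 299] [-206.7   -9.3]
top [225 299] [-207.   10.]
top [225 228] [-67.9  16.6]
```

Call:
{"method": "step_arm", "body": {
  "increments": [
    [[0,-15,0,0,0],[0.36,-15,0,-60,0.18],[0.36,10,-30,-70,0.36],[0.36,60,-30,-70,0.54],[0.36,60,-30,-70,0.72],[0.36,60,-30,-70,0.9],[0.36,60,-30,-70,1.08],[0.36,60,-30,-70,1.26],[0.36,60,-30,-70,1.44],[0.36,60,-30,-70,1.57]]
  ]
}}

```text
time: 28.1
eef_pos: [485.0, -4.1, 71.2]
ee_rot: [3.121, -0.352, 0.0]
force: [0.3, -0.3, -0.4]
width: 60.3
finger_force: 0.0
```

```bash
cd .;python3 -c "from h import *;st();corners('scene',205)
im=cv2.imread('pics/last_scene.png')
print(cv2.cvtColor(im,6)[200:280:6,240:330:6])"
```

```text
fence xy [-144.7  -54.    71.2] yaw -0.224 F fence [ 0.3 -0.2 -0.4] w 60.324059999732484 0.0 28.1
scene [234 235] [-2.5  8.5]
scene [286 215] [-22.8 -93.9]
scene [311 222] [ -66.4 -114.2]
scene [334 242] [-128.7 -107.5]
scene [334 274] [-179.1  -54.6]
scene [298 298] [-176.9   21.2]
[[ 58 232 136 104 101 120 122 121  56  32 107  75  53  27 124]
 [168 103 102 101 100 100 103 121 121 120 117 115  28 196 215]
 [101 103 100 101 100 103  97 127 120  98 117 117 223 200 194]
 [101 102 102 104 100 130 127 248 152 170 130 117 204 198 204]
 [103 102 101 129 126 247 246 246 247 249 120 116 196 204 208]
 [101 126 125 248 249 246 247 237 242 250 120 117 208 193 205]
 [ 56 252 122 158 247 252 231 228 229 235 120 117 249 223 195]
 [129 229 236 248 248 231 227 229 229 229 115 115 148 134 240]
 [172 103  61 230 247 248 235 228 226 219 249 250 247 254 121]
 [220 218 108 101 251 251 248 247 247 248 248 252 119 120 219]
 [218 221 226 129  70  90 141 143 247 248 122 124 223 221 218]
 [219 222 219 203 123  88 156 251 147 120 224 222 221 217 219]
 [220 219 220 180  86  86  72 117 213 220 221 220 220 224 206]
 [219 220 219 122  82  87  70 208 219 220 224 225 219 220 221]]
```

```bash
cd .;python3 -c "
from h import *
import h
h.grab=lambda n:cv2.imread('pics/last_scene.png')
corners('scene',238)"
```

```text
scene [288 215] [-25.2 -96.6]
scene [326 244] [-123.1  -93.9]
scene [281 268] [-114.    -0.5]
scene [245 236] [-17.   -4.1]
```

Call:
{"method": "step_arm", "body": {
  "increments": [
    [[0.36,0,0,40,0],[0.36,0,0,68,0],[0.36,8,0,68,0],[0.36,16,0,68,0],[0.36,21,0,68,0],[0.36,25,0,68,0],[0.36,28,0,68,0],[0.36,30,0,68,0],[0.36,32,0,68,0],[0.36,33,0,68,0]]
  ]
}}

```text
time: 29.4
eef_pos: [516.2, -10.9, 3.2]
ee_rot: [3.121, -0.343, -0.005]
force: [-5.5, -1.2, 2.9]
width: 59.8
finger_force: 2.5
```

```bash
cd .;python3 -c "
from h import *
st();corners('scene',238)"
```

```text
fence xy [-112.8  -53.8    3.2] yaw -0.219 F fence [-5.1 -2.4  2.9] w 59.81993451739051 2.467069948761491 29.4
scene [251 230] [-12.  -21.5]
scene [279 245] [-72.4 -33.1]
scene [280 254] [-89.4 -20.3]
scene [257 251] [-58.8   3.7]
scene [247 239] [-25.2  -2. ]
```

Call:
{"method": "step_arm", "body": {
  "increments": [
    [[0.36,1,0,0,0],[0.36,2,0,0,0],[0.36,3,0,0,0],[0.36,4,0,0,0],[0.36,4,0,0,0]]
  ]
}}

```text
time: 30.08
eef_pos: [520.1, -11.8, 3.2]
ee_rot: [3.121, -0.343, -0.004]
force: [-4.7, -1.8, 2.6]
width: 60.0
finger_force: 2.2
```

```bash
cd .;python3 -c "
from h import *
st()"
```

```text
fence xy [-108.7  -53.8    3.2] yaw -0.219 F fence [-4.2 -2.8  2.6] w 60.03991948282925 2.1933022141456604 30.075
```

Call:
{"method": "step_arm", "body": {
  "increments": [
    [[0.36,1,0,0,0],[0.36,2,0,0,0],[0.36,2.5,0,0,0],[0.36,2.5,0,0,0]]
  ]
}}

```text
time: 30.58
eef_pos: [521.2, -12.0, 3.2]
ee_rot: [3.122, -0.343, -0.009]
force: [-9.3, -1.0, 5.5]
width: 60.2
finger_force: 4.0
```

```bash
cd .;python3 -c "
from h import *
st()"
```

```text
fence xy [-107.7  -53.8    3.2] yaw -0.219 F fence [-8.8 -3.   5.5] w 60.18692929086899 3.958332594484091 30.575
```

Call:
{"method": "step_arm", "body": {
  "increments": [
    [[0.36,-15,0,0,0],[0.36,-15,0,-60,-0.18],[0.36,10,30,-75,-0.36],[0.36,54,82,-75,-0.54],[0.36,54,82,-75,-0.72],[0.36,54,82,-75,-0.9],[0.36,54,82,-75,-1.08],[0.36,54,82,-75,-1.26],[0.36,54,82,-75,-1.44],[0.36,54,82,-75,-1.57]]
  ]
}}

```text
time: 31.82
eef_pos: [559.2, -103.2, 78.6]
ee_rot: [2.445, 1.97, 0.003]
force: [0.1, 0.2, -1.1]
width: 60.1
finger_force: 0.0
```

```bash
cd .;python3 -c "
from h import *
st()"
```

```text
fence xy [ -50.7 -134.5   78.6] yaw 1.356 F fence [ 0.1  0.2 -1.1] w 60.109609650602614 0.0 31.825
```

Call:
{"method": "step_arm", "body": {
  "increments": [
    [[0.36,0,-4,40,0.005],[0.36,0,-4,75.5,0.005],[0.36,0,-4,75.5,0.005],[0.36,8,-4,75.5,0.005],[0.36,15,-4,75.5,0.005],[0.36,20,-4,75.5,0.005],[0.36,23,-4,75.5,0.005],[0.36,25,-4,75.5,0.005],[0.36,26,-4,75.5,0.005]]
  ]
}}

```text
time: 32.95
eef_pos: [560.2, -78.1, 2.7]
ee_rot: [2.456, 1.958, -0.002]
force: [-0.8, -3.1, 1.0]
width: 60.2
finger_force: 1.6
```

```bash
cd .;python3 -c "
from h import *
st()"
```

```text
fence xy [ -55.2 -109.8    2.7] yaw 1.346 F fence [-0.1 -3.2  1. ] w 60.15000781131383 1.6460000351071358 32.95
```

Call:
{"method": "step_arm", "body": {
  "increments": [
    [[0.36,1,0,0,0],[0.36,2,0,0,0],[0.36,3,0,0,0],[0.36,3,0,0,0]]
  ]
}}

```text
time: 33.45
eef_pos: [560.2, -77.9, 2.8]
ee_rot: [2.454, 1.956, -0.009]
force: [-2.6, -8.4, 1.6]
width: 60.0
finger_force: 4.6
```

```bash
cd .;python3 -c "
from h import *
st()"
```

```text
fence xy [ -55.3 -109.6    2.8] yaw 1.346 F fence [-0.7 -8.7  1.6] w 60.04271658035951 4.645268842577934 33.45
```

Call:
{"method": "step_arm", "body": {
  "increments": [
    [[0.36,-4,0,0,0],[1,-12,5,0,0],[1,-12,10,0,0],[1,-12,10,0,0],[1,-12,10,0,0],[1,-7,10,0,0],[1,-3,10,0,0],[1,-1,10,0,0],[1,0,10,0,0],[1,0,10,0,0]]
  ]
}}

```text
time: 34.7
eef_pos: [569.6, -80.1, 2.6]
ee_rot: [2.454, 1.956, -0.01]
force: [-2.7, -8.6, 0.9]
width: 0.3
finger_force: 4.5
```

```bash
cd .;python3 -c "
from h import *
st()"
```

```text
fence xy [ -45.6 -109.7    2.6] yaw 1.346 F fence [-0.8 -9.   0.9] w 0.30310499325462614 4.509070068597794 34.7
```

Call:
{"method": "step_arm", "body": {
  "increments": [
    [[1,-12,0,0,0],[1,-12,0,-35,0],[1,10,-50,-35,0],[1,62,-83,-35,0],[1,62,-83,-35,0],[1,62,-83,0,0],[1,62,-83,0,0],[1,62,-75,0,0],[1,62,-70,0,0],[1,62,-68,0,0]]
  ]
}}

```text
time: 35.95
eef_pos: [519.2, -1.4, 3.2]
ee_rot: [2.457, 1.957, 0.001]
force: [-0.1, -0.0, -0.1]
width: 0.4
finger_force: 0.0
```

```bash
cd .;python3 -c "
from h import *
st()"
```

```text
fence xy [-111.9  -43.9    3.2] yaw 1.345 F fence [-0.1 -0.  -0.1] w 0.3923062471188151 0.0 35.95
```

Call:
{"method": "step_arm", "body": {
  "increments": [
    [[1,-4,0.7,0,0],[1,-4,1.5,0,0],[1,-4,2.3,0,0],[1,-4,3,0,0],[1,-4,3.5,0,0],[1,-4,3.5,0,0]]
  ]
}}

```text
time: 36.7
eef_pos: [520.8, -5.6, 2.7]
ee_rot: [2.457, 1.958, -0.0]
force: [0.4, 0.1, 0.1]
width: 0.6
finger_force: 0.0
```

```bash
cd .;python3 -c "
from h import *
st()"
```

```text
fence xy [-109.4  -47.7    2.7] yaw 1.346 F fence [0.4 0.2 0.1] w 0.5715222525886434 0.0 36.7
```

Call:
{"method": "step_arm", "body": {
  "increments": [
    [[1,0,0.8,0,0],[1,0,1.6,0,0],[1,0,2.4,0,0],[1,0,3,0,0],[1,0,3,0,0]]
  ]
}}

```text
time: 37.33
eef_pos: [521.9, -5.9, 2.4]
ee_rot: [-2.454, -1.956, 0.004]
force: [-6.1, 1.3, 5.3]
width: 0.4
finger_force: 3.6
```

```bash
cd .;python3 -c "
from h import *
st()"
```

```text
fence xy [-108.3  -47.7    2.4] yaw 1.346 F fence [-6.2 -0.1  5.3] w 0.37602853679182674 3.575933463871479 37.325
```

Call:
{"method": "step_arm", "body": {
  "increments": [
    [[1,0,0.8,0,0],[1,0,1.5,0,0],[1,0,1.5,0,0],[1,0,-3,0,0],[1,0,-12,0,0],[1,0,-12,-40,0],[1,0,-60,-80,0],[1,0,-100,-120,0]]
  ]
}}

```text
time: 38.33
eef_pos: [425.2, 16.1, 123.6]
ee_rot: [2.457, 1.957, 0.001]
force: [0.6, -0.3, 0.8]
width: 0.4
finger_force: 0.0
```

Call:
{"method": "step_arm", "body": {
  "increments": [
    [[0.5,0,-60,-30,0],[0.5,-60,-120,-60,0],[0.5,-120,-160,-60,0],[0.5,-180,-180,-60,0],[0.5,-240,-200,-60,0],[0.5,-300,-200,-60,0],[0.5,-300,-200,-60,0]]
  ]
}}

```text
time: 39.2
eef_pos: [162.6, -234.1, 182.9]
ee_rot: [2.459, 1.95, -0.002]
force: [-0.3, 0.8, -0.1]
width: 46.9
finger_force: 0.0
```

```bash
cd .;python3 -c "
from h import *
st();corners('scene',238)
im=grab('top');g=cv2.cvtColor(im,6);print(g[195:250:4,226:300:5]);corners('top',196,(236,192,320,260))"
```

```text
fence xy [-409.1 -348.8  182.9] yaw 1.341 F fence [-0.5  0.7 -0.1] w 46.927956650927904 0.0 39.2
scene [315 234] [-93.3 -97.5]
scene [284 255] [-95.5 -23.7]
scene [302 229] [-69.1 -89.6]
[[162 111 103  96  95  89  92  89  81  79  79  75  57  56  57]
 [158 111 127 117 128 131 129 127 127 126 112 122 104 104 104]
 [159  71 187 129 190 179 160 161 169 171 119 147 103 105 105]
 [159 191 193 195 196 196 176 174 196 196 196 195 171 175 173]
 [150 192 195 197 194 165 190 190 179 196 196 195 176 177 178]
 [150 191 196 195 185 191 190 191 191 181 197 196 176 178 179]
 [156 123 196 194 175 193 193 192 192 171 196 196 178 177 178]
 [164 159 195 196 184 192 191 191 191 181 197 196 176 177 171]
 [174 171 197 195 196 190 190 189 189 195 196 197 174 175 158]
 [179 110 196 195 197 194 189 186 195 195 194 195 175 167 160]
 [180 178 176 174 195 196 196 195 196 197 150 194 174 156 163]
 [178 180 186 183 196 196 195 196 195 196 173 189 175 156 164]
 [180 179 176 176 176 185 183 193 193 192 192 193 177 163 165]
 [178 175 175 174 174 174 176 173 160 161 141 137 177 162 166]]
top [282 206] [-20.6 -96.8]
top [282 234] [-78.  -97.8]
top [273 242] [-94.4 -80.2]
top [247 242] [-95.4 -28.5]
top [236 231] [-73.6  -5.7]
top [237 206] [-22.3  -5.6]
```

```bash
cd .;python3 - <<'E'
from h import *
im=grab('top');g=cv2.GaussianBlur(cv2.cvtColor(im,6),(3,3),0).astype(float)
a=-.22;X=np.array([np.cos(a),np.sin(a)]);Y=np.array([-X[1],X[0]])
F=lambda p,z:np.c_[(ray('top',p,z)[:,:2]-[638,17])@X,(ray('top',p,z)[:,:2]-[638,17])@Y]
# right edge: column where g drops from ~196 to ~176
r=[(c0,y) for y in range(210,240) for c0 in [next((c+(g[y,c]-186)/(g[y,c]-g[y,c+1]) for c in range(276,292) if g[y,c]>=186>g[y,c+1]),None)] if c0]
p=F(np.array(r),10);print("right edge y",np.polyfit(p[:,0],p[:,1],1),np.median(p[:,1]),len(r))
b=[(c,y0) for c in range(244,280) for y0 in [next((y+(g[y,c]-184)/(g[y,c]-g[y+1,c]) for y in range(238,250) if g[y,c]>=184>g[y+1,c]),None)] if y0]
p=F(np.array(b),10);print("near edge x",np.polyfit(p[:,1],p[:,0],1),np.median(p[:,0]),len(b))
# fence front bottom/top edge check
gr=cv2.cvtColor(im,6).astype(float)
t=[(c,185+np.argmin(np.diff(gr[185:196,c]))+.5) for c in range(240,325)]
p=F(np.array(t),60);k=np.polyfit(p[:,1],p[:,0],1);print("fence top front x",k,np.median(p[:,0]))
E
```

```text
right edge y [ 1.12311268e-02 -9.84711642e+01] -99.10072517755974 30
near edge x [ 9.91549777e-03 -9.59551110e+01] -96.5375039373265 36
fence top front x [0.00446574 1.14827035] 0.8567067454415939
```

```bash
cd .;python3 -c "
from cell import arm
print(arm.sign_off())"
```

```text
the job is handed in; nothing more can be done
None
```

I handed the job in at about 39 s: the plate is turned over, recessed face up, and pushed firmly against both the tall face and the side stop. The highest fence load I read was about 9 N; the last short push, estimated at about 12 N, wasn't read. The final seat is judged from contact forces and a camera check good to about 2 mm, and the plate may have dropped a few millimetres at the very end of lowering.

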